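# Wedge the key cupboard door shut

### The job

The catch of the small oak key cupboard is gone and its door keeps drifting open. Take the orange wedge from the upper tray and, keeping it flat on the oak shelf, tap it thin end first under the handle half of the door until the door is fully shut and jammed, its weight riding on the wedge, but stop before the door is lifted off its hinge pins. Then let go and leave the wedge in place, and leave the other things as they stand.

Things in the scene. Friction and masses are not known exactly. Their poses are not given: they have to be found in the camera images.
- wedge: Orange hard-rubber door wedge, 150 mm long (its x), 40 mm wide (its y), 0.13 kg. Underside flat; the sloping top is 35 mm high at the thick end (-x) and 5 mm at the thin end (+x), straight between (1 in 5). Origin: centre of the underside. It lies flat in the upper tray. Once it carries the door, driving it on takes about 9 to 16 N along the shelf.
- wedge_tip (a point): Middle of the lower edge of the wedge's thin end.
- unit: Oak key cupboard hung on a low brick pier, fixed. Origin: on the worktop (height 0) straight below the middle of the shut door's front face; +x into the cupboard, +y to the left as one faces the door (hinge side), z up. An oak top board reaches 75 mm out in front of the shut door along its whole width, underside 267 mm above the worktop, so a hand at the foot of the door has to lean back.
- door (a joint): Swing of the door, rad: 0 shut (against its stop), growing as it opens towards the unit's -x. The vertical hinge line is at unit x +7 mm, y +137 mm. A weak spring drifts it to about 0.3 rad open (about 0.12 N m when held shut).
- door_panel: Door leaf, oak, 268 mm wide, 214 high, 18 thick, 0.8 kg, with a 22 mm deep knob near the top of its free side. Origin: front face, lower edge, hinge side; -y runs along the lower edge to the free side, -x out of the front. Lower edge 48 mm above the worktop when hanging. On its worn lift-off hinges only its weight keeps it down: raised more than 3 mm it comes off the pins.
- door_corner (a point): Lower front corner of the door leaf at the free (knob) side, on the lower edge.
- tray: Two-tier aluminium tray on a drawer base, 220 x 280 mm (x, y), fixed. Origin: centre of its underside on the worktop. The upper tray's floor is 108 mm above the worktop, its rim 116 mm.
- dish: Bone-coloured ceramic dish, 100 mm across, 34 mm high, on the cupboard's top board; a marble lies in it. Leave alone.
- tag_holder: Grey plastic key tag holder, 35 x 90 x 54 mm, standing on the worktop beyond the tray. Leave alone.
- bead_loop: Stiff loop of amber beads, 91 mm across, 15 mm high, on the cupboard's top board. Leave alone.
- gap (a point): Fixed point of the unit on the shut door's lower front edge, 90 mm towards the knob side of its middle: a good spot for the wedge. Edge 48 mm above the worktop. Below is a flat, level oak shelf, front edge 240 mm before the shut door; its top is 24 to 36 mm above the worktop, unlike each time, so the gap is 12 to 24 mm and must be felt. Free space of that height goes on 135 mm behind the door.
- screwdriver: Red-handled screwdriver, 190 mm long, lying on the worktop beyond the tray. Leave alone.
- mug: Blue mug, 82 mm across, 90 mm high, on the worktop. Leave alone.
Mind the look-alikes: they are no part of the job. There is more than one size of the wedge; the one meant has the size given above.

How it is judged:
By the outcome, as a careful person would: the job done as asked, in the order asked, and still so for the second after the job is handed in, with the robot touching nothing.
It also fails if it takes over 43 s, if anything falls off the work surface, if the arm or the gripper's body presses on something with over 40 N, if the wrist force passes 120 N, or if a joint passes its speed limit or range.

### The arm

A 6-joint arm with a two-finger parallel gripper is mounted at the origin on the work surface. World frame = base frame: x ahead of the robot, y to its left, z up, the work surface at z = 0. Lengths are in m, angles in rad, forces in N, time in s.
With the tool pointing down it reaches from about 0.35 to 0.875 m from the base axis. Payload 4.2 kg.
Tool frame: the origin (TCP) lies midway between the tips of the shut fingers; the grasp point (between the pads) lies 19 mm behind it; z points along the fingers, y is the direction in which the jaws open and shut (so a half turn about z gives the same grasp; the last joint's range is limited). The gripper opens to 85 mm and grips with 20 to 120 N. Pads are 22 mm wide; open, the fingers measure 114 mm over their backs; the gripper's body (76 mm by 85 mm) begins 54 mm behind the grasp point. The pads swing forward as they close: fully open they stand 13 mm farther back than shut.
Start: joints at [-0.983, 0.385, 0.008, 0, -1.194, -0.259], TCP at [0.202, -0.591, 0.231] pointing down, gripper open.
Joint ranges: [-3.14, 3.14], [-1.21, 2.06], [-1.07, 1.41], [-3.16, 2.05], [-2.99, -0.16], [-3.1, 3.1]. Speed limits (rad/s): [2.79, 2.79, 3.14, 3.14, 3.14, 3.14].

### API

Orientations are given as [roll, pitch, yaw] about the fixed x, y, z axes, in that order (R = Rz(yaw) Ry(pitch) Rx(roll)).
In Python, from cell import bot gives the robot as it stands. Calls block until the motion is done:
- bot.movep(position, orientation): joint-space move of the TCP to a pose.
- bot.line_to(position, vel=0.15, frame=None, f_stop=None): straight line of the TCP; frame=None keeps the orientation; vel is the mean speed in m/s. With f_stop (N) it stops when the force on the tool has changed by that much, and returns True; else False.
- bot.movej(angles): joint-space move.
- bot.gripper_to(opening, effort=None): opening from 0.0 (shut) to 1.0 (fully open); effort is the grip in N (None keeps the last); returns when the fingers have stopped.
- bot.pause(seconds).
- bot.inverse_kinematics(position, orientation): joint angles nearest the present ones, or None.
- bot.read_state(): the state.
- bot.get_image(name): name is "side" or "top"; returns a dict with "frame" (400x640x3 uint8, red, green, blue), "camera_matrix" (3x3 intrinsics, pixels), "distortion" ([k1, k2, p1, p2, k3] as OpenCV has them; the pictures are not rectified), "world_from_camera" (4x4, takes a point from camera to world coordinates). Camera axes: x right, y down, z forward; pixel columns grow to the right and rows downward; lengths in m; the calibration is good to about 2 mm. A picture is of the moment at which its call begins. There is no depth.
A pose or a line that the arm cannot do raises bot.Unreachable and nothing moves.
- bot.finish_job(): hands the job in, once; it reports no verdict.
The state is a dict: "time": time; "joint_pos": joint angles; "qd": joint speeds; "effort": joint torques, N m; "eef_pos": TCP position; "eef_rot": TCP orientation; "wrist_force": force on the tool from outside, world axes, zero at the start; "torque": the same for the moment, N m; "width": opening from 0.0 (shut) to 1.0 (fully open).
Only numpy, scipy, OpenCV 4.12 (cv2) and the standard library are available. Lean on these libraries where they do the work, as an engineer would, in place of code of your own. Each camera call takes 0.05 s, during which the arm holds its last target.

## Working session

There is one attempt and no reset: what is moved stays moved. The work goes in short steps, each a Python script; the robot and the scene stay as the last script left them, time stands still between calls to the robot, and variables do not carry over. Pictures are saved under pics/ and viewed, and the job is handed in when it is done.

```bash
ls; mkdir -p pics; python3 - <<'E'
from cell import bot
import cv2,pickle
d={}
for n in("top","side"):
    im=bot.get_image(n); d[n]=im
    cv2.imwrite(f"pics/{n}0.png",im["frame"][:,:,::-1])
    print(n,im["camera_matrix"],im["distortion"],im["world_from_camera"])
pickle.dump(d,open("im0.pkl","wb"))
s=bot.read_state();print(s)
E
```

```text
pics
top [[519.26216639   0.         311.32262145]
 [  0.         519.26216639 191.97685452]
 [  0.           0.           1.        ]] [-0.1506427  0.         0.         0.         0.       ] [[-0.02658939 -0.98112084  0.19155911  0.19690173]
 [-0.99961436  0.02763103  0.00276805  0.02251191]
 [-0.00800877 -0.19141163 -0.98147718  1.55112589]
 [ 0.          0.          0.          1.        ]]
side [[365.35683177   0.         319.32927235]
 [  0.         365.35683177 203.74097099]
 [  0.           0.           1.        ]] [0.00946535 0.         0.         0.         0.        ] [[ 0.9325399   0.23967515 -0.27004657  0.77774   ]
 [ 0.3606024  -0.58029482  0.73022177 -0.77082261]
 [ 0.01830939 -0.77834038 -0.62757551  0.88013746]
 [ 0.          0.          0.          1.        ]]
{'time': 0.1, 'joint_pos': array([-9.83397956e-01,  3.85428611e-01,  6.78142158e-03, -4.53011067e-04,
       -1.19398734e+00, -2.58604469e-01]), 'qd': array([ 0.0006349 , -0.00159126,  0.00321293,  0.00241676, -0.00215852,
        0.0008429 ]), 'effort': array([-5.75399317e-04, -3.93319166e+01,  1.88929528e+01,  4.19801071e+00,
       -2.57580992e-03,  5.18830461e-06]), 'eef_pos': array([ 0.20167245, -0.59102371,  0.23036652]), 'eef_rot': array([ 3.13970789e+00, -6.31707465e-05, -2.81296577e+00]), 'wrist_force': array([ 0.0191405 , -0.44406986, -0.70956181]), 'torque': array([ 0.00497333, -0.01374175, -0.0008933 ]), 'width': 1.0002601297526155}
```

View pics/top0.png

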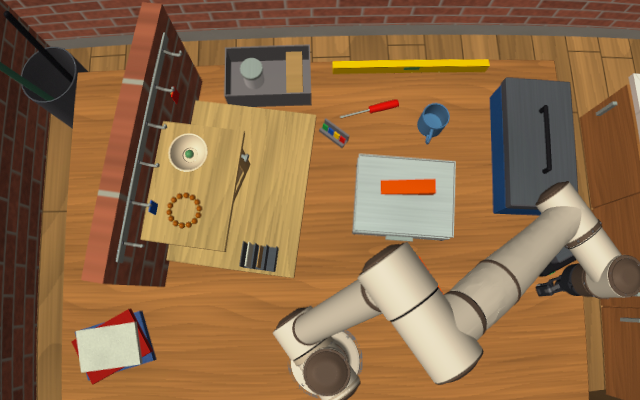

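View pics/side0.png

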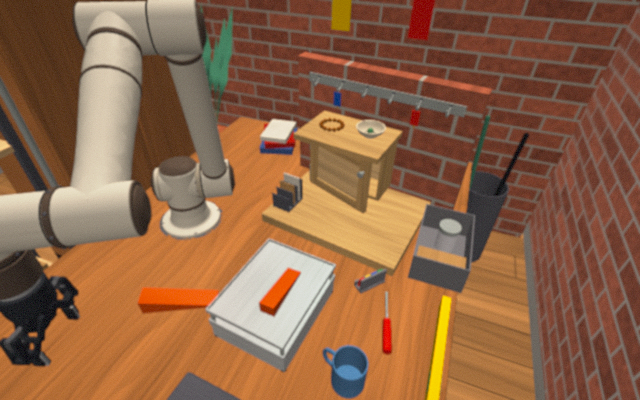

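```bash
cat > h.py <<'E'
import numpy as np,cv2
def ray(im,px):
    p=cv2.undistortPoints(np.array(px,float).reshape(-1,1,2),im["camera_matrix"],np.array(im["distortion"]))[:,0]
    T=im["world_from_camera"];d=np.c_[p,np.ones(len(p))]@T[:3,:3].T
    return T[:3,3],d
def onz(im,px,z):
    o,d=ray(im,px);return o+d*((z-o[2])/d[:,2])[:,None]
def proj(im,P):
    T=np.linalg.inv(im["world_from_camera"]);P=np.atleast_2d(P)
    r,_=cv2.Rodrigues(T[:3,:3]);return cv2.projectPoints(P.astype(float),r,T[:3,3],im["camera_matrix"],np.array(im["distortion"]))[0][:,0]
def tri(i1,p1,i2,p2):
    o1,d1=ray(i1,p1);o2,d2=ray(i2,p2);A=np.zeros((3,3));b=np.zeros(3)
    for o,d in((o1,d1[0]),(o2,d2[0])):
        d=d/np.linalg.norm(d);M=np.eye(3)-np.outer(d,d);A+=M;b+=M@o
    return np.linalg.solve(A,b)
E
python3 - <<'E'
import pickle,cv2,numpy as np
from h import *
d=pickle.load(open("im0.pkl","rb"))
def crop(n,x0,y0,x1,y1,s,f):
    c=d[n]["frame"][y0:y1,x0:x1,::-1];cv2.imwrite(f,cv2.resize(c,None,fx=s,fy=s,interpolation=cv2.INTER_CUBIC))
crop("top",130,90,330,290,3,"pics/c1.png")
crop("side",250,90,450,270,4,"pics/c2.png")
crop("side",130,230,350,370,3,"pics/c3.png")
crop("top",345,145,465,245,5,"pics/c4.png")
for n in("top","side"):
    f=d[n]["frame"];h=cv2.cvtColor(f,cv2.COLOR_RGB2HSV)
    m=cv2.inRange(h,(4,200,150),(13,255,255))
    cs,_=cv2.findContours(m,0,2)
    for c in cs:
        if cv2.contourArea(c)>100:
            print(n,cv2.contourArea(c),cv2.minAreaRect(c),cv2.approxPolyDP(c,2,True)[:,0].tolist())
E
```

```text
top 665.5 ((407.5, 186.5), (13.0, 53.0), 90.0) [[381, 181], [382, 193], [434, 192], [434, 180]]
side 1192.5 ((177.94313049316406, 296.9786071777344), (79.5949935913086, 18.563199996948242), 2.2025980949401855) [[138, 304], [203, 307], [218, 291], [143, 287]]
side 558.5 ((280.26239013671875, 288.623779296875), (14.142309188842773, 48.19642639160156), 39.28940963745117) [[298, 272], [288, 269], [260, 303], [273, 308]]
```

View pics/c1.png

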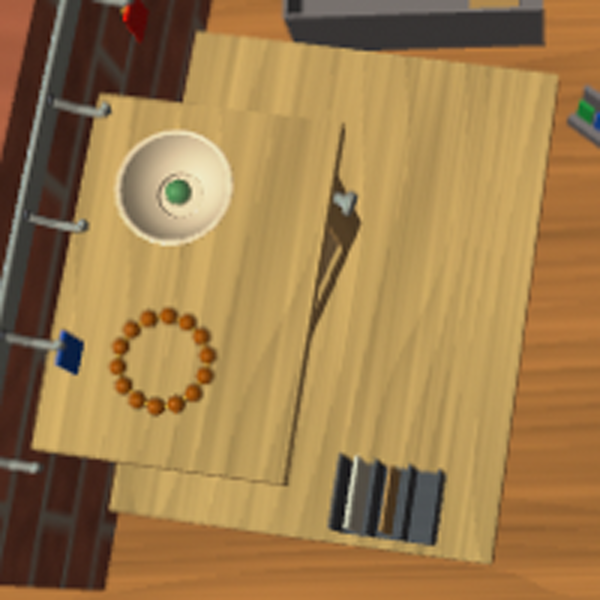

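View pics/c2.png

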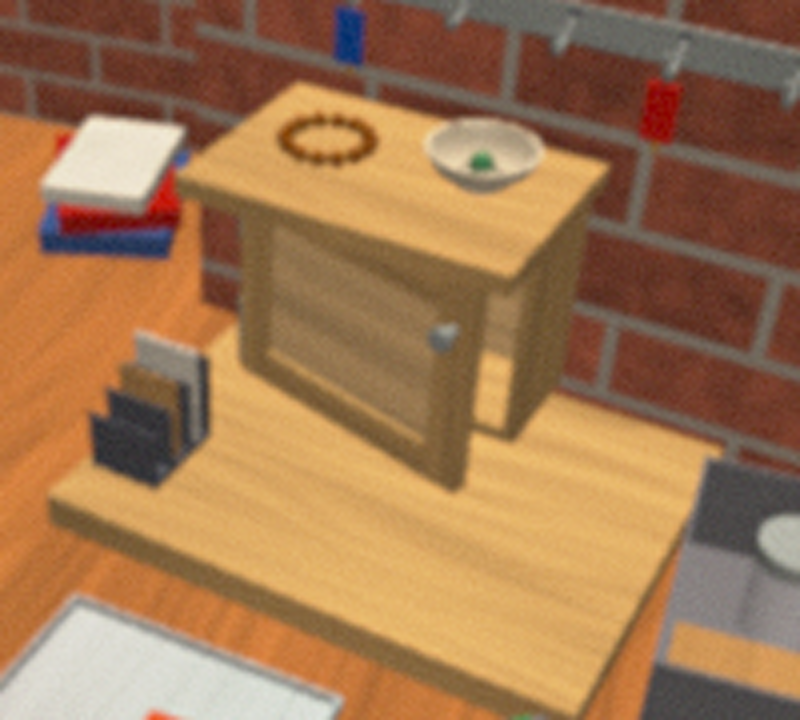

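View pics/c3.png

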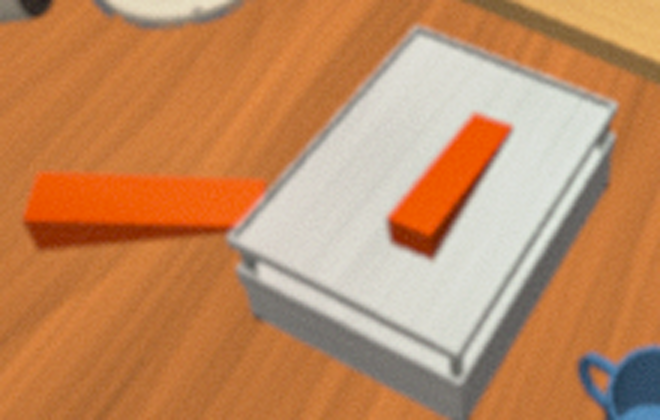

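View pics/c4.png

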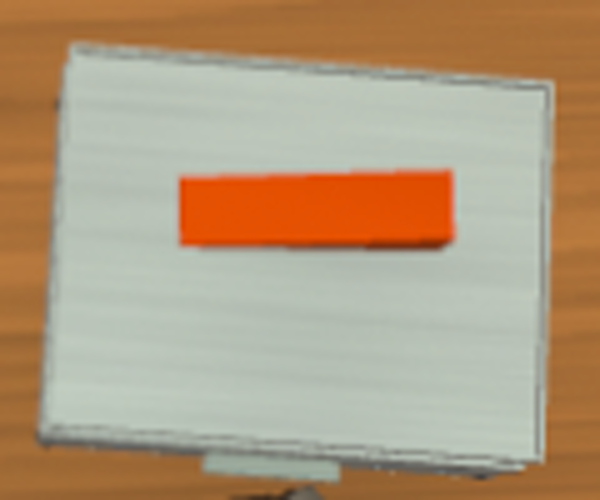

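```bash
python3 - <<'E'
import pickle
from h import *
d=pickle.load(open("im0.pkl","rb"));t=d["top"];s=d["side"]
np.set_printoptions(precision=4,suppress=True)
c=lambda x,y:[130+x/3,90+y/3]
e=lambda x,y:[250+x/4,90+y/4]
print("board front R",tri(t,[c(344,123)],s,[e(513,280)]),"front L",tri(t,[c(287,485)],s,[e(180,185)]))
print("back L",tri(t,[c(32,447)],s,[e(297,83)]), "back R",tri(t,[c(102,93)],s,[e(608,165)]))
print("shelf front R",tri(t,[c(557,75)],s,[e(572,715)]),"L",tri(t,[c(492,562)],s,[e(50,505)]))
for z in(.024,.03,.036):
    print(z,onz(t,[c(557,75),c(492,562)],z), onz(s,[e(572,715),e(50,500)],z))
for z in(.285,):
    B=onz(t,[c(344,123),c(287,485),c(32,447),c(102,93)],z);print(B)
    for i in range(4): print(np.linalg.norm(B[i]-B[(i+1)%4]),np.degrees(np.arctan2(*(B[(i+1)%4]-B[i])[[1,0]])))
S=onz(t,[c(557,75),c(492,562)],.03);v=S[0]-S[1];print(np.linalg.norm(v),np.degrees(np.arctan2(v[1],v[0])))
w=lambda x,y:[345+x/5,145+y/5]
print("wedge thin",onz(t,[w(179,178),w(181,245)],.113),"thick",onz(t,[w(452,171),w(453,241)],.143))
print("tri thin far", tri(t,[w(179,178)],s,[[130+511/3,230+127/3]]),tri(t,[w(181,245)],s,[[130+475/3,230+116/3]]))
print("tri thick", tri(t,[w(452,171)],s,[[130+436/3,230+240/3]]),tri(t,[w(453,241)],s,[[130+390/3,230+222/3]]))
print("tray",onz(t,[w(70,45),w(552,83),w(543,463),w(42,435)],.116))
print("corner",tri(t,[c(358,222)],s,[e(458,490)]),"knob",tri(t,[c(347,203)],s,[e(442,335)]))
E
```

```text
board front R [0.6098 0.1931 0.2822] front L [0.3049 0.2432 0.2739]
back L [0.3362 0.4544 0.2844] back R [0.6425 0.4038 0.2856]
shelf front R [0.734  0.0069 0.0329] L [0.2441 0.085  0.0199]
0.024 [[0.7373 0.0069 0.024 ]
 [0.2429 0.0841 0.024 ]] [[0.7334 0.015  0.024 ]
 [0.2444 0.0878 0.024 ]]
0.03 [[0.7352 0.007  0.03  ]
 [0.2427 0.0838 0.03  ]] [[0.7337 0.0095 0.03  ]
 [0.2481 0.0817 0.03  ]]
0.036 [[0.7331 0.007  0.036 ]
 [0.2425 0.0836 0.036 ]] [[0.734  0.004  0.036 ]
 [0.2519 0.0757 0.036 ]]
[[0.6076 0.1923 0.285 ]
 [0.3011 0.2396 0.285 ]
 [0.3366 0.4544 0.285 ]
 [0.6427 0.4039 0.285 ]]
0.31016829166699295 171.21359653494423
0.21770284509597942 80.60900362417944
0.3102325948146942 -9.364621159812922
0.2145727937609499 -99.41276895999984
0.4984662935902408 -8.867683291784784
wedge thin [[ 0.5049 -0.1715  0.113 ]
 [ 0.4662 -0.1706  0.113 ]] thick [[ 0.4983 -0.3212  0.143 ]
 [ 0.4585 -0.3189  0.143 ]]
tri thin far [ 0.5057 -0.1718  0.11  ] [ 0.4682 -0.1707  0.1074]
tri thick [ 0.5029 -0.3214  0.1347] [ 0.4619 -0.3195  0.135 ]
tray [[ 0.5838 -0.1127  0.116 ]
 [ 0.5544 -0.3903  0.116 ]
 [ 0.3358 -0.3679  0.116 ]
 [ 0.3605 -0.0873  0.116 ]]
corner [0.5831 0.211  0.0477] knob [0.5575 0.1996 0.2135]
```

Two orange wedges are in view. The first lies in the upper tray at top (407,187) / side (280,289), with its thin end toward the cupboard; it measures 150 x 40 mm. The second is a bigger one on the worktop at side (178,297), which is hidden by the arm in the top view. The crop (c4, c3) confirms that the tray wedge is the one meant.

```bash
cat >> h.py <<'E'
from scipy.spatial.transform import Rotation as Rn
TAU=np.radians(35)
def orient(yaw,flip=False,tau=TAU):
    u=np.array([np.cos(yaw),np.sin(yaw),0]);z=np.sin(tau)*u-np.cos(tau)*np.array([0,0,1])
    y=np.array([-np.sin(yaw),np.cos(yaw),0])*(-1 if flip else 1)
    return Rn.from_matrix(np.c_[np.cross(y,z),y,z]).as_euler("xyz")
WY=np.radians(87.4);WTHICK=np.array([.4800,-.3200])
UY=np.radians(81.0);UO=np.array([.4671,.2910])
UX=np.array([np.cos(UY),np.sin(UY)]);UYV=np.array([-UX[1],UX[0]])
def uw(x,y,z):
    return np.r_[UO+x*UX+y*UYV,z]
def wu(p):
    r=np.array(p[:2])-UO;return r@UX,r@UYV
E
python3 - <<'E'
from cell import bot
from h import *
np.set_printoptions(precision=3,suppress=True)
wu_=np.array([np.cos(WY),np.sin(WY)])
g=np.r_[WTHICK+.036*wu_,.115]
print(bot.read_state()["joint_pos"])
for f in(0,1):
    print(f)
    for P,o in((g+[0,0,.1],orient(WY,f)),(g,orient(WY,f)),(uw(-.202,-.09,.12),orient(UY,f)),(uw(-.202,-.09,.04),orient(UY,f)),(uw(-.22,-.09,.04),orient(UY,f)),(uw(-.07,-.09,.04),orient(UY,f))):
        print(P,o,bot.inverse_kinematics(P,o))
E
```

```text
[-0.983  0.385  0.007 -0.    -1.194 -0.259]
0
[ 0.482 -0.284  0.215] [-3.142  0.611 -1.616] [-0.553  0.484  0.183 -0.525 -1.594  0.583]
[ 0.482 -0.284  0.115] [-3.142  0.611 -1.616] [-0.553  0.583  0.082 -0.531 -1.422  0.684]
[0.524 0.077 0.12 ] [-3.142  0.611 -1.728] [ 0.054  0.365 -0.225 -0.741 -0.981  0.214]
[0.524 0.077 0.04 ] [-3.142  0.611 -1.728] [ 0.035  0.493 -0.262 -0.824 -0.875  0.372]
[0.522 0.06  0.04 ] [-3.142  0.611 -1.728] [ 0.001  0.494 -0.263 -0.815 -0.892  0.396]
[0.545 0.208 0.04 ] [-3.142  0.611 -1.728] [ 0.278  0.507 -0.22  -0.856 -0.759  0.18 ]
1
[ 0.482 -0.284  0.215] [ 3.142 -0.611  1.525] [-0.553  0.484  0.183 -0.525 -1.594 -2.559]
[ 0.482 -0.284  0.115] [ 3.142 -0.611  1.525] [-0.553  0.583  0.082 -0.531 -1.422 -2.458]
[0.524 0.077 0.12 ] [ 3.142 -0.611  1.414] [ 0.054  0.365 -0.225 -0.741 -0.981 -2.927]
[0.524 0.077 0.04 ] [ 3.142 -0.611  1.414] [ 0.035  0.493 -0.262 -0.824 -0.875 -2.769]
[0.522 0.06  0.04 ] [ 3.142 -0.611  1.414] [ 0.001  0.494 -0.263 -0.815 -0.892 -2.746]
[0.545 0.208 0.04 ] [ 3.142 -0.611  1.414] [ 0.278  0.507 -0.22  -0.856 -0.759 -2.962]
```

```bash
python3 - <<'E'
from cell import bot
from h import *
import pickle
np.set_printoptions(precision=4,suppress=True)
w=np.array([np.cos(WY),np.sin(WY)])
g=np.r_[WTHICK+.036*w,.115]
bot.movep(g+[0,0,.08],orient(WY))
print("stop?",bot.line_to(g,vel=.06,f_stop=5))
s=bot.read_state();print(s["time"],s["eef_pos"],s["wrist_force"])
bot.gripper_to(0.0,effort=60)
s=bot.read_state();print(s["time"],s["eef_pos"],s["width"],s["wrist_force"])
bot.line_to(g+[0,0,.03],vel=.1)
s=bot.read_state();print(s["time"],s["eef_pos"],s["width"],s["wrist_force"])
d={n:bot.get_image(n) for n in("top","side")};pickle.dump(d,open("im1.pkl","wb"))
a=d["top"]["frame"][130:260,330:480,::-1];b=d["side"]["frame"][220:350,180:330,::-1]
cv2.imwrite("pics/g1.png",cv2.resize(np.hstack([a,b]),None,fx=2.6,fy=2.6,interpolation=2))
E
```

```text
stop? False
3.1 [ 0.4819 -0.2842  0.1155] [-0.3866  0.1069  0.0305]
3.5917 [ 0.4818 -0.2843  0.1153] 0.4602258793708265 [-0.2164 -1.0865  2.4838]
4.0417 [ 0.4818 -0.284   0.1456] 0.4592434813004682 [ 0.5014  0.1189 -1.3204]
```

View pics/g1.png

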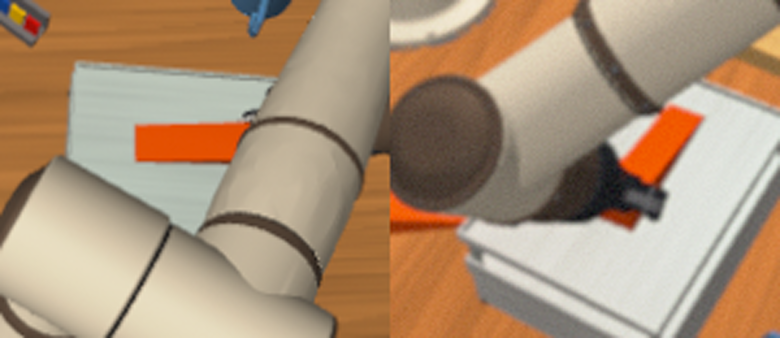

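The wedge is held (opening 0.46 is about 39 mm) and lifted clear. In the left half its thin end shows at top px (382,178)-(382,192). I'll carry it over the shelf in front of the door.

```bash
python3 - <<'E'
from cell import bot
from h import *
import pickle
np.set_printoptions(precision=4,suppress=True)
d=pickle.load(open("im1.pkl","rb"));t=d["top"]
h=cv2.cvtColor(t["frame"],cv2.COLOR_RGB2HSV);m=cv2.inRange(h,(4,200,150),(13,255,255))
c=max(cv2.findContours(m,0,2)[0],key=cv2.contourArea);print(cv2.approxPolyDP(c,1.5,True)[:,0].tolist())
tip=onz(t,[[382,178],[382,192.3]],.143);print("tip",tip, tip.mean(0)[:2]-bot.read_state()["eef_pos"][:2])
p=bot.read_state()["eef_pos"];bot.line_to(p+[0,0,.06],vel=.2)
# TCP is 114 mm behind tip ; tip at -88
bot.movep(uw(-.202,-.09,.095),orient(UY))
bot.pause(.2)
s=bot.read_state();print(s["time"],s["eef_pos"],wu(s["eef_pos"]),s["eef_rot"],orient(UY),s["width"],s["wrist_force"])
d={n:bot.get_image(n) for n in("top","side")};pickle.dump(d,open("im2.pkl","wb"))
a=d["top"]["frame"][80:280,180:380,::-1];b=d["side"]["frame"][90:290,250:450,::-1]
cv2.imwrite("pics/g2.png",cv2.resize(np.hstack([a,b]),None,fx=2,fy=2,interpolation=2))
E
```

```text
[[422, 296], [426, 303], [428, 303], [427, 305], [429, 305], [428, 307], [431, 309], [434, 317], [438, 319], [439, 322], [437, 322], [439, 324], [446, 322], [456, 315], [443, 293], [434, 299]]
tip [[ 0.5058 -0.1712  0.143 ]
 [ 0.4653 -0.169   0.143 ]] [0.0042 0.1136]
6.2083 [0.5249 0.0765 0.0952] (np.float64(-0.20282363801611553), np.float64(-0.09065910377732272)) [-3.1408  0.6108 -1.7289] [-3.1416  0.6109 -1.7279] 0.46080119386942137 [-0.5692 -0.8635 -1.4052]
```

View pics/g2.png

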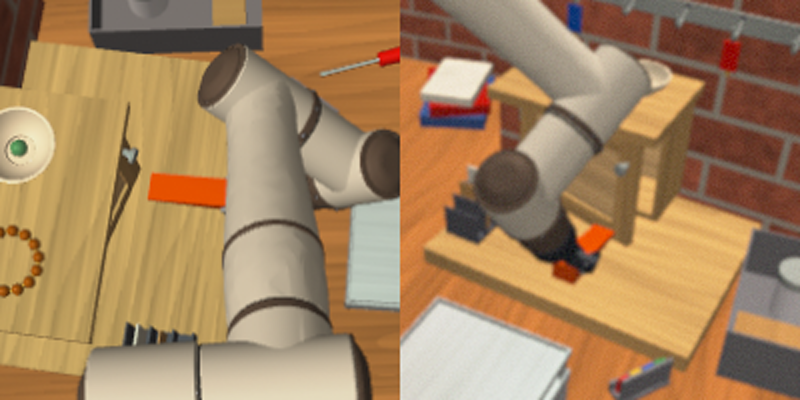

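```bash
python3 - <<'E'
from cell import bot
from h import *
np.set_printoptions(precision=4,suppress=True)
bot.line_to(uw(-.202,-.09,.052),vel=.08)
bot.pause(.15)
s=bot.read_state();print(s["time"],s["eef_pos"],s["wrist_force"])
print(bot.line_to(uw(-.202,-.09,.026),vel=.012,f_stop=3))
s=bot.read_state();print(s["time"],s["eef_pos"],wu(s["eef_pos"]),s["wrist_force"],s["torque"])
E
```

```text
7.15 [0.5248 0.0775 0.0525] [ 0.3304  0.5137 -1.037 ]
True
8.1917 [0.5244 0.0774 0.0421] (np.float64(-0.20197903107767776), np.float64(-0.0900235497568207)) [ 0.1249 -0.6938  6.421 ] [-0.6235  0.0754  0.0407]
```

```bash
python3 - <<'E'
from cell import bot
from h import *
import pickle
np.set_printoptions(precision=4,suppress=True)
bot.line_to(uw(-.202,-.09,.0424),vel=.02)
print(bot.line_to(uw(-.167,-.09,.0424),vel=.05,f_stop=8))
s=bot.read_state();print(s["time"],s["eef_pos"],wu(s["eef_pos"]),s["wrist_force"],s["torque"])
bot.gripper_to(.8)
s=bot.read_state();print(s["time"],s["eef_pos"],s["wrist_force"],s["torque"])
o=orient(UY);R=Rn.from_euler("xyz",o).as_matrix();p=s["eef_pos"]
bot.line_to(p-.07*R[:,2],vel=.15)
s=bot.read_state();print(s["time"],s["eef_pos"],wu(s["eef_pos"]),s["wrist_force"])
d={n:bot.get_image(n) for n in("top","side")};pickle.dump(d,open("im3.pkl","wb"))
a=d["top"]["frame"][80:280,180:380,::-1];b=d["side"]["frame"][90:290,250:450,::-1]
cv2.imwrite("pics/g3.png",cv2.resize(np.hstack([a,b]),None,fx=2,fy=2,interpolation=2))
E
```

```text
False
9.2917 [0.5298 0.112  0.0423] (np.float64(-0.16701244423230951), np.float64(-0.08989273928404272)) [ 0.1914 -0.4914 -0.681 ] [-1.3332  0.2149 -0.0055]
9.6833 [0.53   0.1118 0.0425] [-0.578  -0.4048 -0.5051] [-1.1173  0.1961  0.0432]
10.3 [0.5234 0.0723 0.0997] (np.float64(-0.2071870720025076), np.float64(-0.08982546428504452)) [ 1.4051  0.1689 -0.124 ]
```

View pics/g3.png

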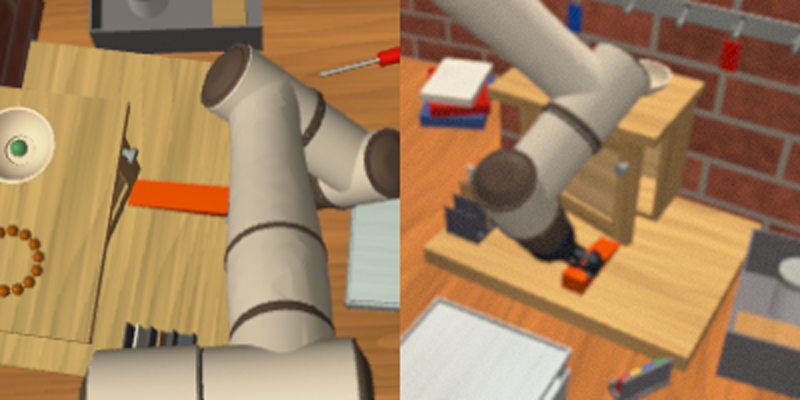

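```bash
python3 - <<'E'
from cell import bot
from h import *
import pickle
np.set_printoptions(precision=4,suppress=True)
def st(l):
    s=bot.read_state();x,y=wu(s["eef_pos"]);print(l,s["time"],"x %.4f y %.4f z %.4f"%(x,y,s["eef_pos"][2]),"Fx %.2f"%(s["wrist_force"][:2]@UX),s["wrist_force"])
bot.line_to(uw(-.240,-.09,.10),vel=.12)
bot.gripper_to(0,effort=60)
print(bot.line_to(uw(-.240,-.09,.044),vel=.08,f_stop=6));st("down")
print(bot.line_to(uw(-.160,-.09,.044),vel=.05,f_stop=6));st("p1")
print(bot.line_to(uw(-.135,-.09,.044),vel=.03,f_stop=5));st("p2")
d={n:bot.get_image(n) for n in("top","side")};pickle.dump(d,open("im4.pkl","wb"))
a=d["top"]["frame"][80:280,180:380,::-1];b=d["side"]["frame"][90:290,250:450,::-1]
cv2.imwrite("pics/g4.png",cv2.resize(np.hstack([a,b]),None,fx=2,fy=2,interpolation=2))
E
```

```text
False
down 12.325 x -0.2400 y -0.0903 z 0.0442 Fx 0.36 [-0.016   0.3651 -0.202 ]
False
p1 14.075 x -0.1601 y -0.0900 z 0.0440 Fx -1.18 [ 0.6729 -1.3061  0.117 ]
False
p2 15.0583 x -0.1347 y -0.0899 z 0.0440 Fx -0.86 [ 0.2451 -0.908   0.5835]
```

View pics/g4.png

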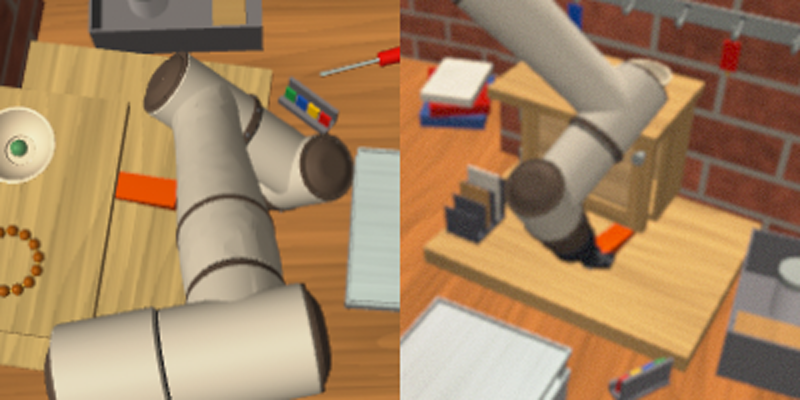

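The door now sits almost shut above the wedge, which shows at top px (240,172). Next I'll push slowly until the load comes on.

```bash
cat >> h.py <<'E'
def st(bot,l):
    s=bot.read_state();x,y=wu(s["eef_pos"]);f=s["wrist_force"][:2]@UX
    print(l,"t %.2f"%s["time"],"x %.4f y %.4f z %.4f"%(x,y,s["eef_pos"][2]),"Fx %.2f Fz %.2f"%(f,s["wrist_force"][2]));return x,f
E
python3 - <<'E'
from cell import bot
from h import *
print(bot.line_to(uw(-.100,-.09,.044),vel=.015,f_stop=4));st(bot,"p3")
bot.pause(.2);st(bot,"p3b")
E
```

```text
True
p3 t 16.43 x -0.1177 y -0.0898 z 0.0435 Fx 0.18 Fz -0.61
p3b t 16.62 x -0.1183 y -0.0894 z 0.0430 Fx -0.04 Fz -0.03
```

```bash
python3 - <<'E'
from cell import bot
from h import *
for x in(-.1175,-.1163,-.115,-.1138):
    r=bot.line_to(uw(x,-.09,.044),vel=.012,f_stop=25);a,f=st(bot,f"cmd {x} {r}")
    if f<-20: break
import pickle
d={n:bot.get_image(n) for n in("top","side")};pickle.dump(d,open("im5.pkl","wb"))
E
```

```text
cmd -0.1175 False t 16.89 x -0.1176 y -0.0899 z 0.0439 Fx -0.66 Fz -0.59
cmd -0.1163 False t 17.14 x -0.1170 y -0.0899 z 0.0438 Fx -4.53 Fz -0.01
cmd -0.115 False t 17.40 x -0.1160 y -0.0901 z 0.0438 Fx -5.82 Fz 0.44
cmd -0.1138 False t 17.65 x -0.1151 y -0.0903 z 0.0437 Fx -6.86 Fz 0.66
```

```bash
python3 - <<'E'
from cell import bot
from h import *
p=None
for x in(-.1128,-.1118,-.1108,-.1098):
    r=bot.line_to(uw(x,-.09,.044),vel=.012,f_stop=25);a,f=st(bot,f"cmd {x} {r}")
    if f<-9.5: break
bot.pause(.3);st(bot,"hold")
E
```

```text
cmd -0.1128 False t 18.00 x -0.1146 y -0.0903 z 0.0437 Fx -9.41 Fz 2.03
cmd -0.1118 False t 18.25 x -0.1139 y -0.0904 z 0.0437 Fx -10.64 Fz 1.48
hold t 18.55 x -0.1139 y -0.0904 z 0.0437 Fx -8.70 Fz 0.69
```

```bash
python3 - <<'E'
from cell import bot
from h import *
import pickle
for x in(-.1106,-.1094,-.1082):
    r=bot.line_to(uw(x,-.09,.044),vel=.012,f_stop=25);a,f=st(bot,f"cmd {x} {r}")
    if a>-.1112: break
bot.pause(.3);st(bot,"hold")
d={n:bot.get_image(n) for n in("top","side")};pickle.dump(d,open("im6.pkl","wb"))
a=d["top"]["frame"][80:280,180:380,::-1];b=d["side"]["frame"][90:290,250:450,::-1]
cv2.imwrite("pics/g6.png",cv2.resize(np.hstack([a,b]),None,fx=2,fy=2,interpolation=2))
E
```

```text
cmd -0.1106 False t 18.80 x -0.1129 y -0.0905 z 0.0437 Fx -10.64 Fz 2.61
cmd -0.1094 False t 19.05 x -0.1118 y -0.0906 z 0.0437 Fx -10.43 Fz 1.76
cmd -0.1082 False t 19.30 x -0.1106 y -0.0906 z 0.0437 Fx -11.05 Fz 1.81
hold t 19.60 x -0.1106 y -0.0906 z 0.0437 Fx -10.34 Fz 3.36
```

View pics/g6.png

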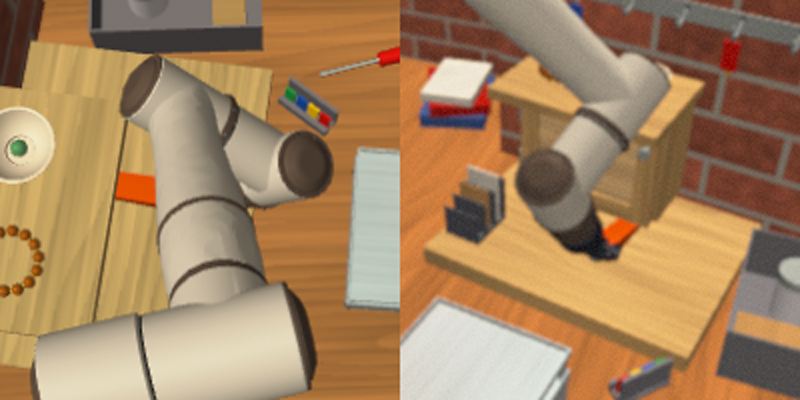

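```bash
python3 - <<'E'
from cell import bot
from h import *
import pickle
bot.line_to(uw(-.150,-.09,.046),vel=.06);st(bot,"off")
bot.line_to(uw(-.26,-.09,.16),vel=.15)
bot.movej([-.98,.385,.007,0,-1.194,-.259]);st(bot,"home")
d={n:bot.get_image(n) for n in("top","side")};pickle.dump(d,open("im7.pkl","wb"))
a=d["top"]["frame"][90:290,130:330,::-1];b=d["side"]["frame"][90:290,250:450,::-1]
cv2.imwrite("pics/g7.png",cv2.resize(np.hstack([a,b]),None,fx=2,fy=2,interpolation=2))
cv2.imwrite("pics/g8.png",cv2.resize(d["side"]["frame"][110:240,290:420,::-1],None,fx=4.5,fy=4.5,interpolation=2))
E
```

```text
off t 20.55 x -0.1499 y -0.0900 z 0.0460 Fx 0.31 Fz -0.93
home t 24.18 x -0.9113 y 0.1217 z 0.2307 Fx -0.14 Fz -1.11
```

View pics/g7.png

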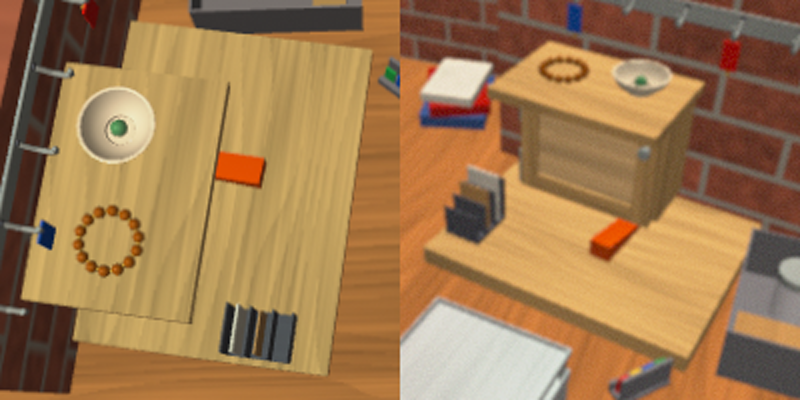

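View pics/g8.png

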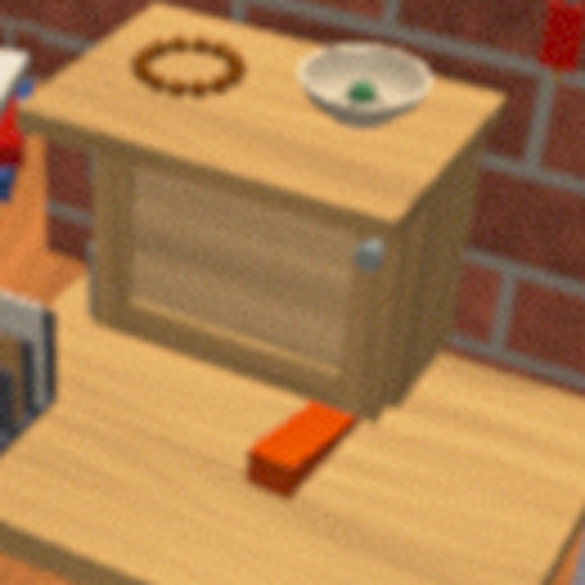

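```bash
python3 - <<'E'
import pickle
from h import *
d=pickle.load(open("im7.pkl","rb"));s=d["side"];t=d["top"]
for th in(0,.03,.06,.1):
    P=uw(.007-.007*np.cos(th)-.271*np.sin(th),.137-.271*np.cos(th)+.007*np.sin(th),.049)
    print(th,(proj(s,P)[0]-[290,110])*4.5)
print("hinge corner",(proj(s,uw(0,.134,.049))[0]-[290,110])*4.5)
h=cv2.cvtColor(t["frame"],cv2.COLOR_RGB2HSV);m=cv2.inRange(h,(4,200,120),(13,255,255))[:, :330]
c=max(cv2.findContours(m,0,2)[0],key=cv2.contourArea);q=cv2.approxPolyDP(c,2,True)[:,0];print(q.tolist())
for p in onz(t,q.astype(float),.07): print(p,wu(p))
E
```

```text
0 [371.7046538  422.04499022]
0.03 [367.2572098  427.31510362]
0.06 [362.50157118 432.51884532]
0.1 [355.68436872 439.34224533]
hinge corner [ 88.49897026 321.24772519]
[[239, 167], [238, 179], [259, 183], [261, 169]]
[0.56694376 0.23774476 0.07      ] (np.float64(-0.03698057780547202), np.float64(-0.10694547472775742))
[0.53079844 0.24063622 0.07      ] (np.float64(-0.03977908644726638), np.float64(-0.07079283952137673))
[0.51701004 0.17886556 0.07      ] (np.float64(-0.10294623181239063), np.float64(-0.06683725682024416))
[0.55891814 0.17270046 0.07      ] (np.float64(-0.10247955625451227), np.float64(-0.10919383386007463))
```

```bash
python3 - <<'E'
import pickle
from h import *
d=pickle.load(open("im7.pkl","rb"));e=pickle.load(open("im6.pkl","rb"))
a=[x["side"]["frame"][150:215,330:415,::-1] for x in(d,e)]
cv2.imwrite("pics/g9.png",cv2.resize(np.hstack(a),None,fx=4.7,fy=4.7,interpolation=2))
E
```

```text
(no output)
```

View pics/g9.png

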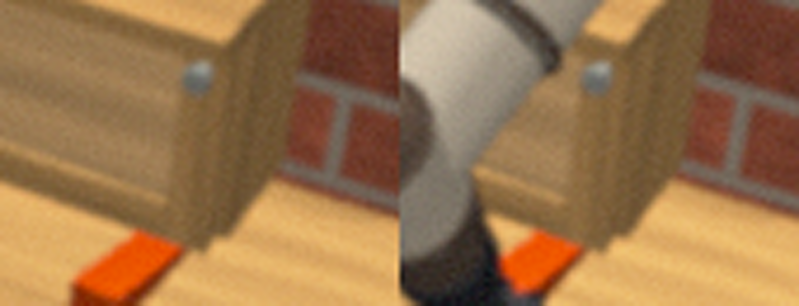

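```bash
python3 -c "
from cell import bot
bot.finish_job();print(bot.read_state()['time'])"
```

```text
the job is handed in; nothing more can be done
the job is handed in; nothing more can be done
```

The door is shut and jammed on the orange wedge from the upper tray, and I handed the job in at about 24 s on the robot's clock, under the 43 s limit.

- **Placing:** I gripped the 150 x 40 mm tray wedge with the tool leaning back 35°. I set it on the oak shelf with its thin end just under the half-open door. The touch-down put the shelf at about 35 mm above the worktop, so the gap was about 13 mm. I then let go and pushed the wedge from behind with shut fingers.
- **Pushing:** The load came on where that gap predicted. It levelled off at about 10.6 N, within the 9 to 16 N given for driving it under the door. I stopped 3 to 4 mm after it levelled off, 7 mm past first contact. That puts the lift at about 0.7 to 1.4 mm, below the 3 mm limit. The lift comes from wedge travel and felt contact; I could not see it directly in the images.
- **Last checks:** With the arm withdrawn and touching nothing, the door's lower corner was at its computed shut position, within about 1.5 image pixels. The wedge lay straight and flat with its thick end about 102 mm before the door. The dish, beads and card rack looked undisturbed; the mug, screwdriver and tag holder were outside that last close-up, though the arm did not go near them.
- **Disagreement:** The contact stop fired at about 4 N but the force fell back to about zero. I redid the push in steps of about 1 mm, and the first contact point came out the same.

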